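# Charge the milling jar and swing its lid shut

### The arm

A 6-joint arm with a two-finger parallel gripper is mounted at the origin on a cart in front of the work surface, level with it; the furniture and walls round the work are solid. World frame = base frame: x ahead of the robot, y to its left, z up, the work surface at z = 0. Lengths are in m, angles in rad, forces in N, time in s.
With the tool pointing down it reaches from about 0.275 to 0.875 m from the base axis. Payload 12.5 kg.
Tool frame: the origin (TCP) lies at the very end of the fingers, on their centre line; the grasp point (between the pads) lies bot.grip_point_offset behind it (bot.grip_point_offset is the distance from the TCP to the grasp point, in m); z points along the fingers, y is the line along which they close (so a half turn about z gives the same grasp; the last joint's range is limited). The gripper opens to 85 mm and grips with 20 to 120 N. Pads are 22 mm wide; open, the fingers measure 114 mm over their backs; the gripper's body (76 mm by 85 mm) begins 54 mm behind the grasp point. The pads swing forward as they close: fully open they stand 13 mm farther back than shut.
Start: joints at [-1.28, 0.351, 1.652, -0, 1.139, -0.085], TCP at [0.202, -0.512, 0.231] pointing down, gripper open.
Joint ranges: [-2.75, 2.75], [-0.79, 2.1], [0.01, 2.65], [-1.57, 4.71], [0.07, 3.14], [-2.87, 2.87]. Speed limits (rad/s): [2.22, 2.22, 2.79, 3.14, 3.14, 3.14].

### API

Orientations are given as [roll, pitch, yaw] about the fixed x, y, z axes, in that order (R = Rz(yaw) Ry(pitch) Rx(roll)).
In Python, from workcell import bot gives the robot as it stands.
- The arm moves only by the shell command python3 -m crank 'ROWS' [FORCE]. ROWS is JSON, a list that holds one entry, the list of rows, each a list of 7 numbers: the turn, a rotation vector about the tool's x, y, z in rad, then the shift along the tool's x, y, z in cm, then the opening in per cent of the stroke, from 0 (shut) to 100 (fully open). A call has 1 to 10 rows; each row shifts and turns the commanded pose from where the row before left it, along the tool's axes as they then stand; what a row does not reach is not made up. A row lasts 1/12 s, in which the tool goes at most 41.7 mm and 7.16 degrees, less where a joint would pass 70% of its speed; a pose out of reach is approached as far as the arm can. A call with a gripper value outside its range is refused whole. The fingers move at their own pace and stop on an object; FORCE is the grip in N (left out, the last holds). Time passes only in rows, so rows that do not move let the fingers close. It gives the time, the measured TCP pose, the force, the opening and the grip force at its end, in the units of the state.
- bot.read_state(): the state, without advancing time (a new reading comes with each control period).
- bot.snapshot(name): name is "scene" or "top" or "wrist"; returns the picture (480x640x3 uint8, red, green, blue); there is no depth.
- bot.calibration(name): a dict with "fx", "fy", "cx", "cy" (pixels), "k1" (the pictures are not rectified: a ray, as slopes to the right and down, at radius r is drawn at 1 + k1 r^2 times it, then the intrinsics apply), "world_to_cam" (4x4, takes a point from world to camera coordinates). Camera axes: x right, y down, z forward; pixel columns grow to the right and rows downward; lengths in m; the calibration is good to about 2 mm. A picture is of the moment at which its call begins: read the wrist's pose just before it. calibration takes no time and is no camera call; for the wrist camera it gives the pose at the moment of the call.
- bot.hand_in(): hands the job in; it is judged then, once.
Trained networks look in the newest picture that a camera, given by its name, has taken for a name from the list of things; names that differ only in an ending like _2 or _b are one class to them, and where a whole thing is asked for, a point or a joint stands for the part that bears it (a point fixed in the world has none). Each returns a list of dicts, best first, with "p" (0 to 1); they miss things now and then, are a little off and sometimes report something else, mostly with a low value. They report only what shows in the picture. A call takes as long as a camera call. They do not tell look-alikes from the thing itself.
- bot.recognise(camera, label): "centre" ([x, y, z] in m, in world coordinates, good to about 4 mm: the middle of the surface that is visible of it).
- bot.outline_of(camera, label): "pixels" (480x640 bool, what is visible of it).
The state is a dict: "time": time; "q": joint angles; "joint_vel": joint speeds; "tau": joint torques, N m; "tool_pos": TCP position; "ee_rot": TCP orientation; "wrist_force": force on the tool from outside, world axes, zero at the start; "torque": the same for the moment, N m; "finger_gap": finger opening in m; "finger_force": force on a finger pad.
Only numpy, scipy, OpenCV 4.12 (cv2) and the standard library are available. Lean on these libraries where they do the work, as an engineer would, in place of code of your own. Each camera call takes 0.05 s, during which the arm holds its last target. There are 200 camera calls.

### The job

Pick up the charging cup by its handle and pour all six milling balls into the steel jar without spilling any. Stand the empty cup upright on the worktop again and push the jar's swing lid fully shut by its knob, leaving the other things where they are.

Things in the scene. Friction and masses are not known exactly. Their poses are not given: they have to be found in the camera images.
- cup_handle (a point): Grip point in the middle of the cup's straight, level bar handle (grey plastic, 12 mm wide, 16 mm high, end 142 mm from the cup's axis). The point is 105 mm from the cup's axis and 44 mm above the cup's foot. Axes: x points along the bar to the cup, y across the bar, z up out of the cup's mouth. The handle points roughly towards the robot
- cup_mid (a point): Point on the charging cup's axis, 26 mm above its foot; axes as cup_handle. Plain aluminium cone-shaped cup, 100 mm across the rim, 52 mm across the foot, 52 mm high, wall 3 mm. It stands on the worktop left of the jar, holds the six balls, weighs about 0.2 kg with them. Walls slope 25 degrees from its axis, so tip it to about 90 degrees to empty it
- jar_mouth (a point): Centre of the open mouth of the milling jar, at rim height, 70 mm above the worktop. The jar is a steel pot, 92 mm outside and 82 mm inside diameter, inner floor 18 mm above the worktop, fixed in a grey square base plate (130 mm). z up; the lid's post stands 62 mm from the centre towards -y of this frame (to the right, as the robot sees it)
- lid_pivot (a point): Axis of the swing lid, on top of the post, 73 mm above the worktop; axes as jar_mouth
- lid_knob (a point): Middle of the black upright knob (18 mm diameter, 33 mm tall, standing from z = 80 mm to 113 mm) in the centre of the lid, a flat steel disc 94 mm across and 6 mm thick (top at z = 80 mm). The knob lies 62 mm from the pivot
- lid (a joint): Turn of the lid about its upright pivot, rad. 0: closed against its stop, the disc centred over the jar mouth; it grows clockwise as seen from above (opening away from the robot), to 2.5. It starts open between 1.75 and 2.2, clear of the mouth. Light friction (1 to 2 N at the knob moves it); it stays where it is left
- ball0_center (a point): Centre of white ceramic milling ball 1 of six, 18 mm diameter, 16 g, at first in the cup
- ball1_center (a point): Centre of white ceramic milling ball 2 of six, 18 mm diameter, 16 g, at first in the cup
- ball2_center (a point): Centre of white ceramic milling ball 3 of six, 18 mm diameter, 16 g, at first in the cup
- ball3_center (a point): Centre of white ceramic milling ball 4 of six, 18 mm diameter, 16 g, at first in the cup
- ball4_center (a point): Centre of white ceramic milling ball 5 of six, 18 mm diameter, 16 g, at first in the cup
- ball5_center (a point): Centre of white ceramic milling ball 6 of six, 18 mm diameter, 16 g, at first in the cup
- beaker: Bystander: empty glass beaker, 54 mm across, 69 mm high, behind and between cup and jar; origin at the centre of its underside
- timer: Bystander: white square bench timer, 68 x 68 x 20 mm, flat on the worktop in front of and left of the jar; origin at the centre of its underside
- flask: Bystander: conical flask, 76 mm across, 133 mm high, at the back; origin at the centre of its underside
- wash_bottle: Bystander: white wash bottle, 66 x 95 x 197 mm, at the left beyond the cup; origin at the centre of its underside
Things that resemble listed ones, but are neither listed nor needed, are in the scene too. What is shaped like the part that bears jar_mouth but blue or pink is not meant.

How it is judged:
By the outcome, as a careful person would: the job done as asked, in the order asked, and still so for the second after the job is handed in, with the robot touching nothing.
It also fails if it takes over 72 s, if anything falls off the work surface, if the arm or the gripper's body presses on something with over 40 N, if the wrist force passes 120 N, or if a joint passes its speed limit or range.

## Working session

There is one attempt and no reset: what is moved stays moved. The work goes in short steps, Python scripts to look and compute and a shell command to move; the robot and the scene stay as the last step left them, time stands still between calls to the robot, and variables do not carry over. Pictures are saved under pics/ and viewed, at most 14 in all, crops included, and the job is handed in when it is done.

```bash
mkdir -p pics; ls
python3 - <<'E'
from workcell import bot
import cv2,numpy as np
np.set_printoptions(precision=3,suppress=True)
for c in("scene","top"):
    im=bot.snapshot(c); cv2.imwrite(f"pics/{c}0.png",im[:,:,::-1])
    k=bot.calibration(c); print(c,k["fx"],k["cx"],k["cy"],k["k1"],np.array(k["world_to_cam"]))
    for l in("cup_handle","cup_mid","jar_mouth","lid_pivot","lid_knob","beaker","timer","flask","wash_bottle","ball0_center"):
        print(l,[(round(d["p"],2),np.round(d["centre"],3).tolist()) for d in bot.recognise(c,l)])
print(bot.read_state(),bot.grip_point_offset)
E
```

```text
pics
scene 439.0729405697747 315.7022756021395 232.133757224161 -0.08297072851467531 [[-0.829 -0.56   0.     0.427]
 [-0.325  0.481 -0.815  0.301]
 [ 0.456 -0.675 -0.58   1.11 ]
 [ 0.     0.     0.     1.   ]]
cup_handle [(0.85, [0.563, 0.13, 0.038]), (0.39, [0.568, -0.059, 0.04])]
cup_mid [(0.67, [0.558, 0.134, 0.044]), (0.55, [0.612, -0.134, 0.076])]
jar_mouth [(0.73, [0.569, -0.06, 0.04]), (0.57, [0.351, -0.121, 0.051]), (0.5, [0.448, -0.541, 0.016]), (0.43, [0.609, -0.134, 0.08])]
lid_pivot [(0.79, [0.352, -0.123, 0.053]), (0.67, [0.453, -0.541, 0.01]), (0.58, [0.575, -0.06, 0.038])]
lid_knob [(0.86, [0.611, -0.134, 0.078]), (0.64, [0.355, -0.143, 0.08])]
beaker [(0.55, [0.677, 0.082, 0.045])]
timer [(0.75, [0.405, 0.023, 0.014])]
flask [(0.78, [0.781, 0.151, 0.054])]
wash_bottle [(0.88, [0.602, 0.418, 0.098])]
ball0_center []
top 475.72751548900186 325.5388498711507 241.10785675744626 -0.009497829875471988 [[-0.022 -1.    -0.002 -0.063]
 [-0.991  0.022 -0.13   0.607]
 [ 0.13  -0.    -0.992  1.525]
 [ 0.     0.     0.     1.   ]]
cup_handle [(0.81, [0.554, 0.142, 0.041])]
cup_mid
[... 302 characters left out ...]
578, 0.085]), (0.8, [0.613, -0.135, 0.081])]
beaker [(0.52, [0.686, 0.076, 0.015])]
timer [(0.59, [0.416, 0.017, 0.017])]
flask [(0.59, [0.613, -0.141, 0.08])]
wash_bottle [(0.83, [0.609, 0.393, 0.111])]
ball0_center [(0.68, [0.611, -0.143, 0.08])]
{'time': 1.1, 'q': array([-1.28 ,  0.351,  1.652, -0.   ,  1.139, -0.085]), 'joint_vel': array([ 0.001, -0.001, -0.   , -0.003, -0.001,  0.001]), 'tau': array([  0.002, -50.604, -29.165,  -0.   ,   0.001,   0.   ]), 'tool_pos': array([ 0.202, -0.512,  0.231]), 'ee_rot': array([3.142, 0.   , 0.376]), 'wrist_force': array([0.518, 0.481, 0.415]), 'torque': array([ 0.021, -0.008, -0.026]), 'finger_force': 0.0, 'finger_gap': 0.08542142611930749} 0.0187
```

View pics/scene0.png

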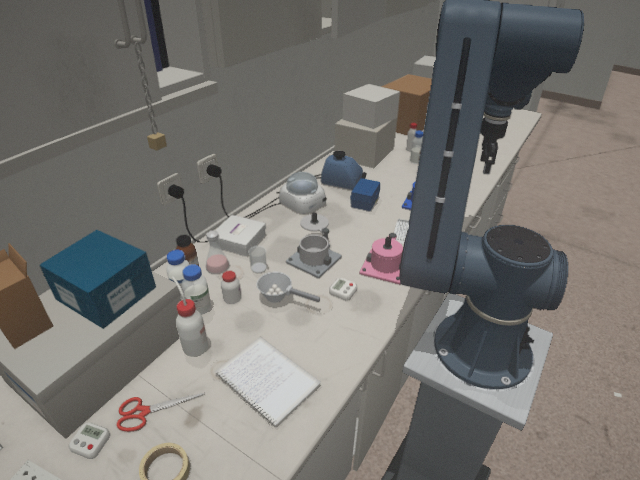

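View pics/top0.png

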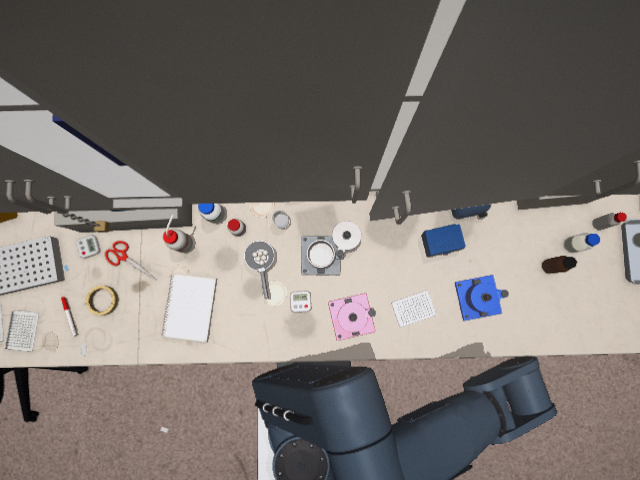

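Candidates for the jar in the top view are grey (320,254), pink (353,317) and blue (485,297). The grey one, with the open lid at (346,236), is the jar. The cup is at (261,256) with its handle running to (268,300), and it has no look-alike nearby. I'll check both in a close crop.

```bash
cat > h.py <<'E'
from workcell import bot
import cv2,numpy as np
np.set_printoptions(precision=4,suppress=True)
def p2w(c,uv,z,k=None):
    k=k or bot.calibration(c); M=np.array(k["world_to_cam"]); d=((np.array(uv,float)-[k["cx"],k["cy"]])/[k["fx"],k["fy"]])
    s=d.copy()
    for _ in range(20): s=d/(1+k["k1"]*(s@s))
    R=M[:3,:3];o=-R.T@M[:3,3];r=R.T@np.r_[s,1]
    return o+r*(z-o[2])/r[2]
def w2p(c,p,k=None):
    k=k or bot.calibration(c); M=np.array(k["world_to_cam"]); q=M[:3,:3]@p+M[:3,3]; s=q[:2]/q[2]
    return s*(1+k["k1"]*(s@s))*[k["fx"],k["fy"]]+[k["cx"],k["cy"]]
E
python3 - <<'E'
import cv2
im=cv2.imread("pics/top0.png")[205:325,235:395]
cv2.imwrite("pics/topcrop.png",cv2.resize(im,None,fx=5,fy=5,interpolation=cv2.INTER_CUBIC))
im=cv2.imread("pics/scene0.png")[195:315,215:375]
cv2.imwrite("pics/scenecrop.png",cv2.resize(im,None,fx=5,fy=5,interpolation=cv2.INTER_CUBIC))
E
```

```text
(no output)
```

View pics/topcrop.png

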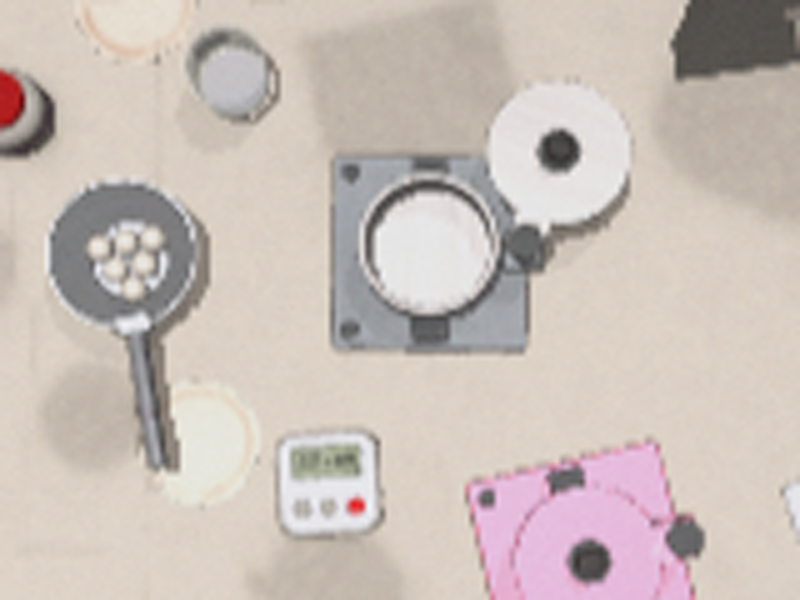

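View pics/scenecrop.png

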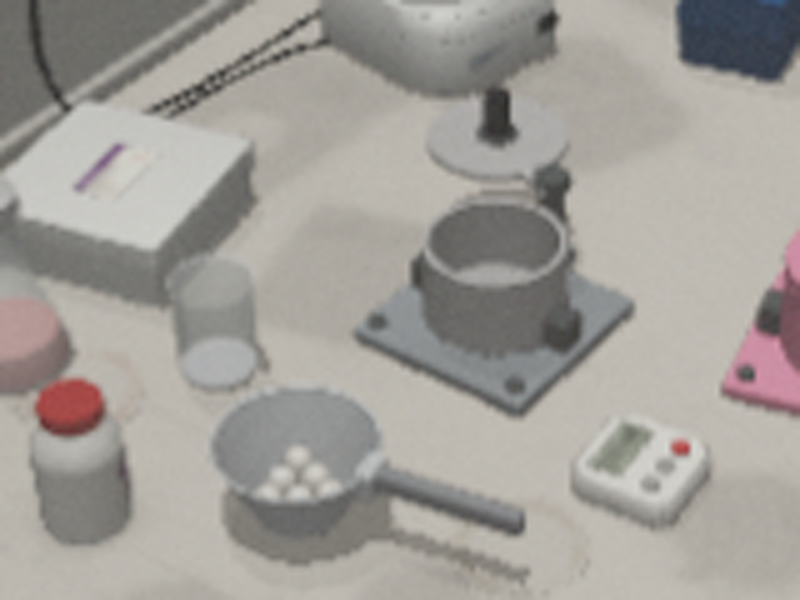

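The crops confirm the choice. In the top crop the cup rim is centred at (123,254), its handle ends at (158,464) and all six balls are in it. The grey jar's mouth is at (429,246), the post at (526,246) and the lid knob at (560,150). The blue and pink jars are rejected. Next I'll compute positions and cross-check them in the scene camera.

Run:
```python
from h import *
T=lambda p:((np.array(p)+.5)/5-.5+[235,205])
P={n:p2w("top",T(p),z) for n,p,z in [("cup",(123,254),.052),("hend",(158,462),.052),("hstart",(139,338),.052),("jar",(429,246),.07),("knobtop",(560,150),.113),("lid",(559,152),.08),("pivot",(524,247),.078),("base1",(333,157),.0),("base2",(526,350),.0),("base3",(333,350),.0),("timer_tl",(282,432),.02),("timer_br",(380,532),.02),("beakerbot",(233,78),0),("pinkknob",(590,560),.113)]}
for n,p in P.items(): print(n,p, "scenecrop px",((w2p("scene",p)-[215,195]+.5)*5-.5))
u=P["cup"]-P["hend"];print("yaw",np.arctan2(u[1],u[0]),np.hypot(*u[:2]))
k=P["lid"]-P["jar"];print(np.hypot(*(P["knobtop"]-P["pivot"])[:2]),np.hypot(*(P["pivot"]-P["jar"])[:2]))
for c in("top","scene"):
  M=np.array(bot.calibration(c)["world_to_cam"]);print(-M[:3,:3].T@M[:3,3])
for z in (0,.4,.6,.8,1.):print("cab",z,p2w("top",(420,205),z))
```

```text
cup [0.5615 0.1409 0.052 ] scenecrop px [298.8415 441.0967]
hend [0.4266 0.1189 0.052 ] scenecrop px [518.4178 511.9722]
hstart [0.5066 0.1307 0.052 ] scenecrop px [387.3943 468.1113]
jar [ 0.5605 -0.0584  0.07  ] scenecrop px [497.9586 241.4324]
knobtop [ 0.6147 -0.1423  0.113 ] scenecrop px [501.3524  95.659 ]
lid [ 0.6182 -0.1431  0.08  ] scenecrop px [497.732  135.6035]
pivot [ 0.5576 -0.1192  0.078 ] scenecrop px [555.1519 185.475 ]
base1 [0.6296 0.006  0.    ] scenecrop px [351.1743 343.4216]
base2 [ 0.4965 -0.121   0.    ] scenecrop px [634.4675 313.1582]
base3 [0.4993 0.008  0.    ] scenecrop px [520.0631 421.7182]
timer_tl [0.4449 0.0413 0.02  ] scenecrop px [566.1936 462.3204]
timer_br [ 0.3785 -0.022   0.02  ] scenecrop px [719.6712 444.4865]
beakerbot [0.6852 0.073  0.    ] scenecrop px [215.7037 368.0691]
pinkknob [ 0.3601 -0.1537  0.113 ] scenecrop px [863.807 217.119]
yaw 0.16174926900306152 0.13664144198958297
0.06157772518793735 0.060841783677303765
[ 0.4021 -0.0751  1.5908]
[-0.0545  0.8441  0.8889]
cab 0 [ 0.7273 -0.4002  0.    ]
cab 0.4 [ 0.6455 -0.3184  0.4   ]
cab 0.6 [ 0.6047 -0.2775  0.6   ]
cab 0.8 [ 0.5638 -0.2367  0.8   ]
cab 1.0 [ 0.5229 -0.1958  1.    ]
```

```bash
cat >> h.py <<'E'
from scipy.spatial.transform import Rotation as Ro
from scipy.linalg import expm,logm
def pose(p,R): T=np.eye(4);T[:3,:3]=R;T[:3,3]=p;return T
def now():
    s=bot.read_state();return pose(s["tool_pos"],Ro.from_euler("xyz",s["ee_rot"]).as_matrix())
def rows(A,B,N):
    # N equal rows (turn rad, shift cm) taking pose A to B
    L=np.real(logm(np.linalg.inv(A)@B))/N; D=expm(L)
    print(N,"x",np.round(Ro.from_matrix(D[:3,:3]).as_rotvec(),4).tolist(),np.round(D[:3,3]*100,3).tolist(),"| mm/row",round(np.linalg.norm(D[:3,3])*1e3,1),"deg/row",round(np.degrees(np.linalg.norm(Ro.from_matrix(D[:3,:3]).as_rotvec())),2))
def tool(x,z):  # rotation from tool x (approx) and tool z
    z=np.array(z,float);z/=np.linalg.norm(z);x=np.array(x,float);x-=x@z*z;x/=np.linalg.norm(x);return np.c_[x,np.cross(z,x),z]
g=bot.grip_point_offset
def grip(p,R): return pose(np.array(p)+R[:,2]*g,R)  # TCP pose with grasp point at p
def log():
    s=bot.read_state();open("log.txt","a").write(repr([list(map(float,s[k])) for k in("q","tool_pos","ee_rot")])+"\n");print({k:np.round(s[k],3).tolist() for k in ("time","q","tool_pos","ee_rot","wrist_force","finger_gap","finger_force")})
E
python3 - <<'E'
from h import *
log()
y=.16;u=np.array([np.cos(y),np.sin(y),0])
rows(now(),pose([.43,.118,.23],tool(u,[0,0,-1])),25)
E
```

```text
{'time': 1.1, 'q': [-1.28, 0.351, 1.652, -0.0, 1.139, -0.085], 'tool_pos': [0.202, -0.512, 0.231], 'ee_rot': [3.142, 0.0, 0.376], 'wrist_force': [0.518, 0.481, 0.415], 'finger_gap': 0.085, 'finger_force': 0.0}
25 x [0.0, 0.0, 0.0086] [1.559, -2.185, 0.005] | mm/row 26.8 deg/row 0.49
```

```bash
python3 -m crank '[[[0,0,0.0086,1.56,-2.18,0,100],[0,0,0.0086,1.56,-2.18,0,100],[0,0,0.0086,1.56,-2.18,0,100],[0,0,0.0086,1.56,-2.18,0,100],[0,0,0.0086,1.56,-2.18,0,100],[0,0,0.0086,1.56,-2.18,0,100],[0,0,0.0086,1.56,-2.18,0,100],[0,0,0.0086,1.56,-2.18,0,100]]]'; python3 -c "from h import *;log()"
python3 -m crank '[[[0,0,0.0086,1.56,-2.18,0,100],[0,0,0.0086,1.56,-2.18,0,100],[0,0,0.0086,1.56,-2.18,0,100],[0,0,0.0086,1.56,-2.18,0,100],[0,0,0.0086,1.56,-2.18,0,100],[0,0,0.0086,1.56,-2.18,0,100],[0,0,0.0086,1.56,-2.18,0,100],[0,0,0.0086,1.56,-2.18,0,100]]]'; python3 -c "from h import *;log()"
python3 -m crank '[[[0,0,0.0086,1.56,-2.18,0,100],[0,0,0.0086,1.56,-2.18,0,100],[0,0,0.0086,1.56,-2.18,0,100],[0,0,0.0086,1.56,-2.18,0,100],[0,0,0.0086,1.56,-2.18,0,100],[0,0,0.0086,1.56,-2.18,0,100],[0,0,0.0086,1.56,-2.18,0,100],[0,0,0.0086,1.56,-2.18,0,100],[0,0,0.0086,1.56,-2.18,0,100],[0,0,0,0,0,0,100]]]'
python3 - <<'E'
from h import *
log()
y=.16;u=np.array([np.cos(y),np.sin(y),0])
a=np.radians(50); R=tool(u,np.cos(a)*u-np.array([0,0,np.sin(a)]))
gp=np.array([.5615,.141,.044])-.105*u
rows(now(),grip(gp-.12*R[:,2],R),8)
E
```

```text
time: 1.77
tool_pos: [0.2603, -0.304, 0.2314]
ee_rot: [3.141, -0.0, 0.306]
wrist_force: [0.8, 0.3, -0.0]
finger_gap: 0.0851
finger_force: 0.0
{'time': 1.767, 'q': [-0.979, 0.071, 2.007, 0.0, 1.063, 0.285], 'tool_pos': [0.26, -0.304, 0.231], 'ee_rot': [3.141, -0.0, 0.306], 'wrist_force': [0.772, 0.283, -0.005], 'finger_gap': 0.085, 'finger_force': 0.0}
time: 2.43
tool_pos: [0.3328, -0.1022, 0.2315]
ee_rot: [3.141, -0.001, 0.238]
wrist_force: [0.2, -0.3, 0.5]
finger_gap: 0.0854
finger_force: 0.0
{'time': 2.433, 'q': [-0.432, -0.036, 2.117, 0.0, 1.06, 0.901], 'tool_pos': [0.333, -0.102, 0.232], 'ee_rot': [3.141, -0.001, 0.238], 'wrist_force': [0.233, -0.261, 0.474], 'finger_gap': 0.085, 'finger_force': 0.0}
time: 3.27
tool_pos: [0.4318, 0.12, 0.2314]
ee_rot: [-3.141, -0.001, 0.162]
wrist_force: [0.2, -0.5, 0.4]
finger_gap: 0.0852
finger_force: 0.0
{'time': 3.267, 'q': [0.167, 0.163, 1.901, 0.001, 1.076, 1.575], 'tool_pos': [0.432, 0.12, 0.231], 'ee_rot': [-3.141, -0.001, 0.162], 'wrist_force': [0.204, -0.462, 0.359], 'finger_gap': 0.085, 'finger_force': 0.0}
8 x [-0.0002, 0.0871, 0.0003] [-0.892, -0.001, 1.186] | mm/row 14.8 deg/row 4.99
```

```bash
python3 -m crank '[[[0,0.0871,0,-0.89,0,1.19,100],[0,0.0871,0,-0.89,0,1.19,100],[0,0.0871,0,-0.89,0,1.19,100],[0,0.0871,0,-0.89,0,1.19,100],[0,0.0871,0,-0.89,0,1.19,100],[0,0.0871,0,-0.89,0,1.19,80],[0,0.0871,0,-0.89,0,1.19,60],[0,0.0871,0,-0.89,0,1.19,60],[0,0,0,0,0,0,60],[0,0,0,0,0,0,60]]]'
python3 - <<'E'
from h import *
log()
im=bot.snapshot("wrist"); k=bot.calibration("wrist"); cv2.imwrite("pics/w1.png",im[:,:,::-1])
y=.16;u=np.array([np.cos(y),np.sin(y),0])
a=np.radians(50); R=tool(u,np.cos(a)*u-np.array([0,0,np.sin(a)]))
c=np.array([.5615,.141,0]);gp=c+[0,0,.044]-.105*u
for n,p in(("rimc",c+[0,0,.052]),("end",c-.142*u+[0,0,.052]),("grip",gp+[0,0,.008])):print(n,w2p("wrist",p,k))
for l in("cup_handle","cup_mid"):print(l,[(round(d["p"],2),np.round(d["centre"],3).tolist()) for d in bot.recognise("wrist",l)])
rows(now(),grip(gp,R),8)
E
```

```text
time: 4.1
tool_pos: [0.3924, 0.1134, 0.1611]
ee_rot: [3.136, -0.606, 0.162]
wrist_force: [1.0, -0.1, 0.7]
finger_gap: 0.0512
finger_force: 0.0
{'time': 4.1, 'q': [0.176, 0.027, 2.438, -0.2, 0.071, 1.782], 'tool_pos': [0.392, 0.113, 0.161], 'ee_rot': [3.136, -0.606, 0.162], 'wrist_force': [1.047, -0.061, 0.667], 'finger_gap': 0.051, 'finger_force': 0.0}
rimc [312.2203 113.5421]
end [312.386  288.7082]
grip [312.337  237.3479]
cup_handle [(0.72, [0.574, 0.134, 0.041]), (0.4, [0.557, -0.055, 0.025])]
cup_mid [(0.77, [0.574, 0.138, 0.045])]
8 x [0.0006, 0.0116, 0.0002] [-0.207, -0.01, 1.898] | mm/row 19.1 deg/row 0.67
```

View pics/w1.png

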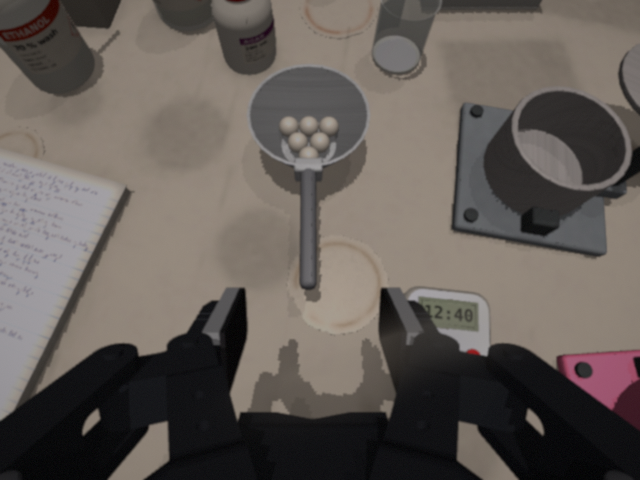

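The wrist view shows the cup rim centred at about (309,115) and the handle end at (308,287). Predicted columns were 312, so the cup sits about 1–2 mm to the left, with the balls inside. Joint 5 hit its limit, so I'll fit the kinematics to plan reachable poses.

```bash
cat > kin.py <<'E'
from h import *
from scipy.optimize import least_squares
def E(a,q): return Ro.from_euler(a,q).as_matrix()
def fk(q,P,full=False):
    a1,d1,L2,e,L3,d6,lat,off=P
    R1=E("z",q[0]);R2=R1@E("y",q[1]);R3=R2@E("y",q[2]);R4=R3@E("z",q[3]);R5=R4@E("y",q[4]);R6=R5@E("z",q[5]+off)
    sh=R1@[a1,lat,d1];el=sh+R2@[0,0,L2];w=el+R3@[e,0,L3];t=w+R6@[0,0,d6]
    return (sh,el,w,t,R6) if full else (t,R6)
LG=[eval(l) for l in open("log.txt")]
def res(P):
    r=[]
    for q,p,e in LG:
        t,R=fk(q,P); r+=list((t-p)*1e3)+list((Ro.from_matrix(R).inv()*Ro.from_euler("xyz",e)).as_rotvec()*300)
    return r
if __name__=="__main__":
    best=min((least_squares(res,[0,.3,.4,0,.4,.2,.047,o],bounds=([-.01,-.2,.1,-.1,.1,.1,-.1,-4],[.3,.8,.8,.1,.8,.5,.1,4])) for o in(0,1.57,3.1,-1.57)),key=lambda s:s.cost)
    print(best.cost,best.x);np.save("P.npy",best.x)
    print(np.round(np.array(best.fun).reshape(-1,6),2))
E
python3 kin.py
```

```text
7.776699328146648e-26 [-0.      0.2587  0.4873  0.0407  0.4378  0.2649  0.0465  1.5708]
[[ 0.  0.  0. -0.  0. -0.]
 [ 0.  0.  0. -0.  0.  0.]
 [ 0. -0.  0.  0.  0.  0.]
 [ 0.  0. -0.  0.  0. -0.]
 [ 0. -0.  0.  0.  0.  0.]]
```

```bash
cat >> kin.py <<'E'
try: PP=np.load("P.npy")
except OSError: PP=None
LO=np.array([-2.75,-.79,.01,-1.57,.07,-2.87]);HI=np.array([2.75,2.1,2.65,4.71,3.14,2.87])
def ik(T,P=None):
    P=PP if P is None else P; a1,d1,L2,e,L3,d6,lat,off=P
    R=T[:3,:3];w=T[:3,3]-R[:,2]*d6; rr=w[0]**2+w[1]**2-lat**2
    if rr<0:return None
    r=np.sqrt(rr);q1=np.arctan2(w[1],w[0])-np.arctan2(lat,r);r-=a1;z=w[2]-d1
    Lf=np.hypot(L3,e);D2=r*r+z*z;c=(D2-L2**2-Lf**2)/(2*L2*Lf)
    if abs(c)>1:return None
    k=np.arccos(c);q3=k-np.arctan2(e,L3)   # forearm vector (e,L3) at angle atan2(e,L3) from z
    q2=np.arctan2(r,z)-np.arctan2(Lf*np.sin(k),L2+Lf*np.cos(k))
    M=(E("z",q1)@E("y",q2+q3)).T@R
    q5=np.arccos(np.clip(M[2,2],-1,1));q4=np.arctan2(M[1,2],M[0,2])
    if q4<-1.57:q4+=2*np.pi
    q6=(np.arctan2(M[2,1],-M[2,0])-off+np.pi)%(2*np.pi)-np.pi
    q=np.array([q1,q2,q3,q4,q5,q6]);return q
def margin(q): return -9 if q is None else min((q-LO).min(),(HI-q).min())
JAR=np.array([.5605,-.0584,.07])
def pourpose(th,beta,psi,tau,lip,flip=1):
    # TCP pose when cup (upright bar azimuth psi) is tipped by tau towards azimuth beta with lowest rim point at lip
    m=np.array([np.cos(beta),np.sin(beta),0]);n=np.cross([0,0,1],m);x=np.array([np.cos(psi),np.sin(psi),0]);z=np.array([0,0,1.])
    Rt=Ro.from_rotvec(n*tau).as_matrix()
    c=-(m*.05+z*.008)                 # lip -> point on axis at handle height
    gp=c-.105*x
    R=tool(flip*x,np.sin(th)*x-np.cos(th)*z)
    return grip(lip+Rt@gp,Rt@R)
E
cat > search.py <<'E'
from kin import *
for q,p,e in LG: assert np.allclose(ik(pose(p,Ro.from_euler("xyz",e).as_matrix())),q,atol=5e-3),(q,ik(pose(p,Ro.from_euler("xyz",e).as_matrix())))
out=[]
for th in np.radians([0,10,20,30]):
 for flip in(1,-1):
  for beta in np.radians(np.arange(-170,171,10)):
   m=np.array([np.cos(beta),np.sin(beta),0]);lip=JAR-.02*m+[0,0,.025]
   for psi in np.radians(np.arange(-120,121,10)):
    ms=[];low=9
    for tau in np.radians([0,50,75,100]):
     T=pourpose(th,beta,psi,tau,lip+[0,0,.08*(tau<.1)],flip);q=ik(T);ms.append(margin(q))
     if ms[-1]<.03:break
     w=fk(q,PP,True)[2];low=min(low,w[2]); 
    else: out.append((min(min(ms),.3)+2*min(low,.25),np.degrees([th,beta,psi]).round(),flip,min(ms),low,w,q,T[:3,3]))
out.sort(key=lambda o:-o[0])
print(len(out))
for o in out[:12]+out[12::max(1,len(out)//15)]:print(o[1],o[2],np.round(o[3],2),"wristz",np.round(o[4],3),o[5],o[6].round(2),o[7])
E
python3 search.py
```

```text
4914
[ 20. -60. -30.] 1 0.3 wristz 0.267 [ 0.5971 -0.311   0.2668] [-0.55  0.85  1.43  0.8   2.1   1.63] [ 0.507  -0.0643  0.2328]
[ 20. -50. -30.] 1 0.32 wristz 0.281 [ 0.6649 -0.2835  0.2805] [-0.47  0.9   1.27  0.68  2.24  1.78] [ 0.5215 -0.0644  0.2399]
[ 20. -50. -20.] 1 0.39 wristz 0.267 [ 0.6404 -0.3008  0.2668] [-0.5   0.9   1.32  0.69  2.22  1.59] [ 0.5088 -0.0735  0.2328]
[ 20. -40. -30.] 1 0.34 wristz 0.289 [ 0.724  -0.2385  0.289 ] [-0.38  0.96  1.12  0.55  2.37  1.88] [ 0.5344 -0.0589  0.2443]
[ 20. -40. -20.] 1 0.38 wristz 0.281 [ 0.7024 -0.2619  0.2805] [-0.42  0.95  1.17  0.56  2.34  1.7 ] [ 0.5232 -0.0711  0.2399]
[ 20. -40. -10.] 1 0.34 wristz 0.267 [ 0.6813 -0.2833  0.2668] [-0.46  0.95  1.21  0.58  2.32  1.53] [ 0.5122 -0.0822  0.2328]
[ 20. -30. -30.] 1 0.37 wristz 0.292 [ 0.7696 -0.1791  0.2918] [-0.29  1.01  1.01  0.38  2.48  1.92] [ 0.5437 -0.0487  0.2458]
[ 20. -30. -20.] 1 0.37 wristz 0.289 [ 0.7528 -0.2074  0.289 ] [-0.33  0.99  1.05  0.4   2.45  1.76] [ 0.5349 -0.0634  0.2443]
[ 20. -30. -10.] 1 0.34 wristz 0.281 [ 0.7356 -0.2342  0.2805] [-0.37  0.99  1.0
[... 1611 characters left out ...]
] [-0.11  1.05  2.27  3.76  1.91  0.24] [ 0.5097 -0.1538  0.1314]
[  10.  140. -120.] 1 0.14 wristz 0.078 [0.4892 0.1913 0.0783] [ 0.28  1.04  1.77  4.26  1.63 -0.44] [ 0.6559 -0.0076  0.1314]
[  30.  150. -110.] 1 0.1 wristz 0.07 [0.5136 0.2281 0.0696] [ 0.34  1.08  1.67  4.45  1.72 -0.46] [0.6405 0.0042 0.1321]
[ 30.  90. -30.] 1 0.2 wristz -0.004 [ 0.363   0.1126 -0.0037] [ 0.18  1.21  2.02  4.44  2.   -2.67] [ 0.4777 -0.1018  0.1013]
[ 10. 150.  40.] -1 0.03 wristz 0.054 [ 0.3085 -0.0732  0.0538] [-0.38  1.11  2.22  3.11  1.99  0.31] [ 0.5503 -0.1629  0.1146]
[  30. -160.   10.] 1 0.29 wristz -0.113 [ 0.4043 -0.0731 -0.1126] [-0.29  1.44  1.78  2.58  2.33 -1.4 ] [ 0.6032 -0.0252  0.0557]
```

```bash
cat >> kin.py <<'E'
TH=np.radians(20);BETA=np.radians(-60);PSI=np.radians(-30)
def cupgrip(c,yaw,dz=0,back=0,th=TH):
    # TCP pose gripping the handle of an upright cup, foot centre c
    u=np.array([np.cos(yaw),np.sin(yaw),0]);R=tool(u,np.sin(th)*u-np.array([0,0,np.cos(th)]))
    return grip(np.array(c)+[0,0,.044+dz]-.105*u-back*R[:,2],R)
CUP=np.array([.5612,.1422,0]);YAW=.16
E
python3 - <<'E'
from kin import *
B=cupgrip(CUP,YAW,back=.06);C=cupgrip(CUP,YAW)
print(margin(ik(B)),margin(ik(C)),C[:3,3]);rows(now(),B,8);rows(B,C,5)
E
```

```text
0.1663769056681827 0.034392852702405385 [0.4639 0.1265 0.0264]
8 x [0.0006, -0.032, 0.0] [0.11, -0.024, 1.17] | mm/row 11.8 deg/row 1.84
5 x [0.0, -0.0, 0.0] [0.0, 0.0, 1.2] | mm/row 12.0 deg/row 0.0
```

```bash
python3 - <<'E'
from kin import *
for d in(20,15,10):
  t=np.radians(d);C=cupgrip(CUP,YAW,th=t);q=ik(C)
  m=np.array([np.cos(BETA),np.sin(BETA),0]);lip=JAR-.02*m+[0,0,.025]
  print(d,q,margin(q),[round(margin(ik(pourpose(t,BETA,PSI,np.radians(a),lip))),2) for a in(50,75,100)])
t=np.radians(15);B=cupgrip(CUP,YAW,back=.06,th=t);rows(now(),B,8)
E
sed -i 's/TH=np.radians(20)/TH=np.radians(15)/' kin.py
```

```text
20 [ 0.1715  0.4983  2.19   -0.0379  0.1044  1.6193] 0.034392852702405385 [np.float64(0.78), np.float64(1.01), np.float64(1.04)]
15 [ 0.171   0.5027  2.14   -0.0121  0.2371  1.5931] 0.16713775488460073 [np.float64(0.82), np.float64(1.04), np.float64(0.96)]
10 [ 0.1704  0.514   2.0884 -0.0051  0.3647  1.5858] 0.29469027507281115 [np.float64(0.86), np.float64(1.08), np.float64(0.89)]
8 x [0.0006, -0.0429, 0.0] [0.2, -0.024, 1.174] | mm/row 11.9 deg/row 2.46
```

```bash
python3 -m crank '[[[0.0006,-0.043,0,0.2,-0.024,1.17,60],[0.0006,-0.043,0,0.2,-0.024,1.17,60],[0.0006,-0.043,0,0.2,-0.024,1.17,60],[0.0006,-0.043,0,0.2,-0.024,1.17,60],[0.0006,-0.043,0,0.2,-0.024,1.17,60],[0.0006,-0.043,0,0.2,-0.024,1.17,60],[0.0006,-0.043,0,0.2,-0.024,1.17,60],[0.0006,-0.043,0,0.2,-0.024,1.17,60],[0,0,0,0,0,0,60],[0,0,0,0,0,0,60]]]'
python3 - <<'E'
from kin import *
rows(now(),cupgrip(CUP,YAW),5)
E
```

```text
time: 5.08
tool_pos: [0.4463, 0.1238, 0.0835]
ee_rot: [-3.141, -0.261, 0.16]
wrist_force: [-0.3, -0.1, 0.6]
finger_gap: 0.051
finger_force: 0.0
5 x [-0.0001, 0.0002, -0.0] [0.016, 0.004, 1.195] | mm/row 12.0 deg/row 0.01
```

```bash
python3 -m crank '[[[0,0,0,0.02,0,1.2,60],[0,0,0,0.02,0,1.2,60],[0,0,0,0.02,0,1.2,60],[0,0,0,0.02,0,1.2,60],[0,0,0,0,0,1.2,60],[0,0,0,0,0,0,40],[0,0,0,0,0,0,20],[0,0,0,0,0,0,0],[0,0,0,0,0,0,0],[0,0,0,0,0,0,0]]]' 60; python3 -m crank '[[[0,0,0,0,0,0,0],[0,0,0,0,0,0,0],[0,0,0,0,0,0,0]]]' 100
python3 - <<'E'
from kin import *
log()
A=now();B=A.copy();B[2,3]+=.15;rows(A,B,10)
D=cupgrip([0,0,0],YAW); print("foot centre est",(A[:3,3]-D[:3,3]))
E
```

```text
time: 5.92
tool_pos: [0.4621, 0.1263, 0.0267]
ee_rot: [3.141, -0.261, 0.16]
wrist_force: [-2.9, -0.6, 3.0]
finger_gap: 0.0105
finger_force: 59.6
time: 6.17
tool_pos: [0.4619, 0.1263, 0.0264]
ee_rot: [3.141, -0.261, 0.16]
wrist_force: [-4.6, -0.3, 7.5]
finger_gap: 0.0096
finger_force: 98.1
{'time': 6.167, 'q': [0.171, 0.501, 2.14, -0.014, 0.24, 1.595], 'tool_pos': [0.462, 0.126, 0.026], 'ee_rot': [3.141, -0.261, 0.16], 'wrist_force': [-4.55, -0.287, 7.528], 'finger_gap': 0.01, 'finger_force': 98.113}
10 x [0.0, 0.0, 0.0] [0.386, 0.0, -1.449] | mm/row 15.0 deg/row 0.0
foot centre est [0.5608 0.1423 0.0004]
```

```bash
python3 -m crank '[[[0,0,0,0.1,0,-0.36,0],[0,0,0,0.2,0,-0.72,0],[0,0,0,0.39,0,-1.45,0],[0,0,0,0.39,0,-1.45,0],[0,0,0,0.39,0,-1.45,0],[0,0,0,0.39,0,-1.45,0],[0,0,0,0.39,0,-1.45,0],[0,0,0,0.3,0,-1.1,0],[0,0,0,0.15,0,-0.5,0],[0,0,0,0,0,0,0]]]'
python3 - <<'E'
from kin import *
log()
im=bot.snapshot("scene"); k=bot.calibration("scene")
cv2.imwrite("pics/s2.png",cv2.resize(im[130:330,180:420],None,fx=3,fy=3)[:,:,::-1])
for a in(0,30,50):
  m=np.array([np.cos(BETA),np.sin(BETA),0]);lip=JAR-.02*m+[0,0,.06 if a else .11]
  T=pourpose(TH,BETA,PSI,np.radians(a),lip);print(a,T[:3,3],ik(T))
  if a==0:B=T
rows(now(),B,16)
E
```

```text
time: 7.0
tool_pos: [0.4631, 0.1265, 0.1302]
ee_rot: [3.141, -0.262, 0.16]
wrist_force: [0.6, 0.7, -3.0]
finger_gap: 0.0102
finger_force: 97.5
{'time': 7.0, 'q': [0.171, 0.275, 2.093, -0.007, 0.511, 1.588], 'tool_pos': [0.463, 0.127, 0.13], 'ee_rot': [3.141, -0.262, 0.16], 'wrist_force': [0.577, 0.676, -3.008], 'finger_gap': 0.01, 'finger_force': 97.527}
0 [0.4388 0.0523 0.1539] [ 0.1046  0.1915  2.1262 -0.2623  0.6269  2.3967]
30 [0.4414 0.0477 0.1758] [-0.1823  0.2679  1.9659  0.3619  1.0312  1.7396]
50 [0.4532 0.0273 0.218 ] [-0.3366  0.3784  1.8007  0.5149  1.4187  1.6161]
16 x [-0.011, 0.0, 0.0413] [-0.032, 0.491, -0.168] | mm/row 5.2 deg/row 2.45
```

View pics/s2.png

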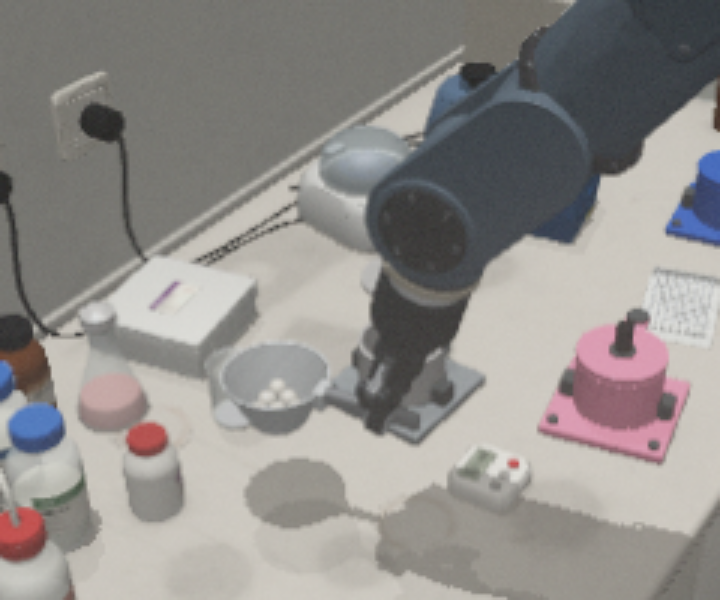

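```bash
python3 -m crank '[[[-0.0055,0,0.02,-0.02,0.25,-0.08,0],[-0.011,0,0.0413,-0.03,0.49,-0.17,0],[-0.011,0,0.0413,-0.03,0.49,-0.17,0],[-0.011,0,0.0413,-0.03,0.49,-0.17,0],[-0.011,0,0.0413,-0.03,0.49,-0.17,0],[-0.011,0,0.0413,-0.03,0.49,-0.17,0],[-0.011,0,0.0413,-0.03,0.49,-0.17,0],[-0.011,0,0.0413,-0.03,0.49,-0.17,0],[-0.011,0,0.0413,-0.03,0.49,-0.17,0],[-0.011,0,0.0413,-0.03,0.49,-0.17,0]]]'; python3 -m crank '[[[-0.011,0,0.0413,-0.03,0.49,-0.17,0],[-0.011,0,0.0413,-0.03,0.49,-0.17,0],[-0.011,0,0.0413,-0.03,0.49,-0.17,0],[-0.011,0,0.0413,-0.03,0.49,-0.17,0],[-0.011,0,0.0413,-0.03,0.49,-0.17,0],[-0.011,0,0.0413,-0.03,0.49,-0.17,0],[-0.0055,0,0.02,-0.02,0.25,-0.08,0],[0,0,0,0,0,0,0]]]';  python3 - <<'E'
from kin import *
m=np.array([np.cos(BETA),np.sin(BETA),0]);f=lambda a,z:pourpose(TH,BETA,PSI,np.radians(a),JAR-.02*m+[0,0,z])
A=now();rows(A,f(25,.09),9);rows(f(25,.09),f(50,.05),9)
E
```

```text
time: 7.88
tool_pos: [0.4541, 0.08, 0.1428]
ee_rot: [3.141, -0.259, -0.248]
wrist_force: [-0.4, -0.2, -2.5]
finger_gap: 0.0104
finger_force: 97.6
time: 8.55
tool_pos: [0.4385, 0.0521, 0.1533]
ee_rot: [3.14, -0.26, -0.523]
wrist_force: [0.4, 0.2, -1.9]
finger_gap: 0.0102
finger_force: 97.6
9 x [0.0235, -0.0417, 0.0063] [0.061, -0.037, -0.452] | mm/row 4.6 deg/row 2.77
9 x [0.0234, -0.042, 0.0063] [0.207, 0.077, -0.259] | mm/row 3.4 deg/row 2.78
```

```bash
python3 -m crank '[[[0.012,-0.021,0.003,0.03,-0.02,-0.23,0],[0.0235,-0.0417,0.0063,0.06,-0.04,-0.45,0],[0.0235,-0.0417,0.0063,0.06,-0.04,-0.45,0],[0.0235,-0.0417,0.0063,0.06,-0.04,-0.45,0],[0.0235,-0.0417,0.0063,0.06,-0.04,-0.45,0],[0.0235,-0.0417,0.0063,0.06,-0.04,-0.45,0],[0.0235,-0.0417,0.0063,0.06,-0.04,-0.45,0],[0.0235,-0.0417,0.0063,0.06,-0.04,-0.45,0],[0.0235,-0.0417,0.0063,0.06,-0.04,-0.45,0],[0.012,-0.021,0.003,0.03,-0.02,-0.23,0]]]'; python3 -m crank '[[[0.0234,-0.042,0.0063,0.21,0.08,-0.26,0],[0.0234,-0.042,0.0063,0.21,0.08,-0.26,0],[0.0234,-0.042,0.0063,0.21,0.08,-0.26,0],[0.0234,-0.042,0.0063,0.21,0.08,-0.26,0],[0.0234,-0.042,0.0063,0.21,0.08,-0.26,0],[0.0234,-0.042,0.0063,0.21,0.08,-0.26,0],[0.0234,-0.042,0.0063,0.21,0.08,-0.26,0],[0.0117,-0.021,0.003,0.1,0.04,-0.13,0],[0,0,0,0,0,0,0],[0,0,0,0,0,0,0]]]';  python3 - <<'E'
from kin import *
m=np.array([np.cos(BETA),np.sin(BETA),0]);f=lambda a,z:pourpose(TH,BETA,PSI,np.radians(a),JAR-.02*m+[0,0,z])
A=now();rows(A,f(50,.025),6)
im=bot.snapshot("scene");a=cv2.resize(im[130:290,220:420],None,fx=2,fy=2)
im=bot.snapshot("top");b=cv2.resize(im[190:320,240:400],None,fx=2.5,fy=2.46)
cv2.imwrite("pics/s3.png",np.hstack([a[:320,:400],b[:320,:400]])[:,:,::-1])
k=bot.calibration("wrist");im=bot.snapshot("wrist");cv2.imwrite("pics/w3.png",im[:,:,::-1]);print(w2p("wrist",JAR,k),w2p("wrist",JAR-.02*m+[0,0,.05],k))
E
```

```text
time: 9.38
tool_pos: [0.4406, 0.0508, 0.1946]
ee_rot: [-2.925, 0.12, -0.538]
wrist_force: [-0.9, 0.1, -2.9]
finger_gap: 0.0103
finger_force: 97.5
time: 10.22
tool_pos: [0.4512, 0.0316, 0.2064]
ee_rot: [-2.736, 0.432, -0.486]
wrist_force: [-0.6, 0.7, -3.2]
finger_gap: 0.0101
finger_force: 97.6
6 x [0.006, -0.0107, 0.0017] [0.229, 0.177, 0.275] | mm/row 4.0 deg/row 0.71
[ 442.0858 -161.012 ] [ 392.8542 -105.1235]
```

View pics/s3.png

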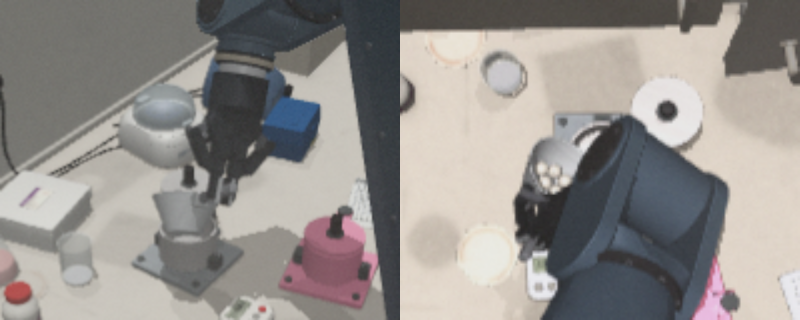

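View pics/w3.png

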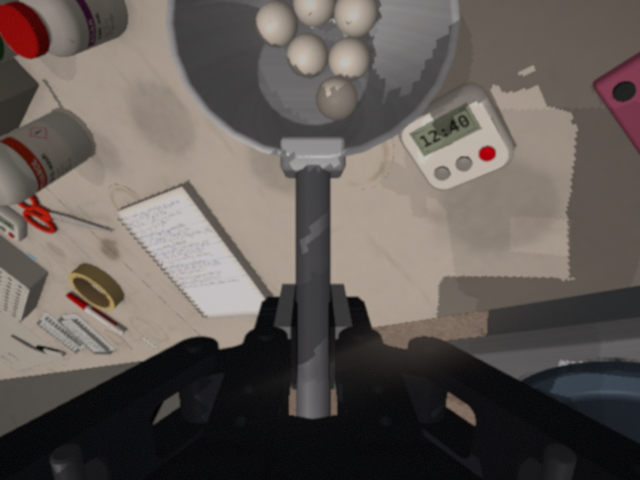

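The cup is tipped about 46° with six balls in it. In the wrist view they lie around (315,50), the rim and bar are straight, and the lip is over the jar. Now I'll lower it and pour slowly.

```bash
python3 -m crank '[[[0.006,-0.0107,0.0017,0.23,0.18,0.28,0],[0.006,-0.0107,0.0017,0.23,0.18,0.28,0],[0.006,-0.0107,0.0017,0.23,0.18,0.28,0],[0.006,-0.0107,0.0017,0.23,0.18,0.28,0],[0.006,-0.0107,0.0017,0.23,0.18,0.28,0],[0.006,-0.0107,0.0017,0.23,0.18,0.28,0],[0,0,0,0,0,0,0],[0,0,0,0,0,0,0]]]';  python3 - <<'E'
from kin import *
m=np.array([np.cos(BETA),np.sin(BETA),0]);f=lambda a,z:pourpose(TH,BETA,PSI,np.radians(a),JAR-.02*m+[0,0,z])
A=now();rows(A,f(80,.025),18);rows(f(80,.025),f(103,.028),9); print(f(80,.025)[:3,3],f(103,.028)[:3,3])
E
```

```text
time: 11.03
tool_pos: [0.4531, 0.0272, 0.1828]
ee_rot: [-2.69, 0.496, -0.466]
wrist_force: [0.4, 0.1, -1.9]
finger_gap: 0.0104
finger_force: 97.5
18 x [0.014, -0.0251, 0.0038] [0.044, -0.036, -0.402] | mm/row 4.1 deg/row 1.66
9 x [0.0215, -0.0386, 0.0058] [0.045, -0.068, -0.622] | mm/row 6.3 deg/row 2.56
[ 0.4824 -0.0233  0.2251] [ 0.5098 -0.0708  0.2371]
```

```bash
for i in 1; do python3 -m crank '[[[0.014,-0.0251,0.0038,0.04,-0.04,-0.4,0],[0.014,-0.0251,0.0038,0.04,-0.04,-0.4,0],[0.014,-0.0251,0.0038,0.04,-0.04,-0.4,0],[0.014,-0.0251,0.0038,0.04,-0.04,-0.4,0],[0.014,-0.0251,0.0038,0.04,-0.04,-0.4,0],[0.014,-0.0251,0.0038,0.04,-0.04,-0.4,0],[0.014,-0.0251,0.0038,0.04,-0.04,-0.4,0],[0.014,-0.0251,0.0038,0.04,-0.04,-0.4,0],[0.014,-0.0251,0.0038,0.04,-0.04,-0.4,0]]]'; done; python3 -m crank '[[[0.014,-0.0251,0.0038,0.04,-0.04,-0.4,0],[0.014,-0.0251,0.0038,0.04,-0.04,-0.4,0],[0.014,-0.0251,0.0038,0.04,-0.04,-0.4,0],[0.014,-0.0251,0.0038,0.04,-0.04,-0.4,0],[0.014,-0.0251,0.0038,0.04,-0.04,-0.4,0],[0.014,-0.0251,0.0038,0.04,-0.04,-0.4,0],[0.014,-0.0251,0.0038,0.04,-0.04,-0.4,0],[0.014,-0.0251,0.0038,0.04,-0.04,-0.4,0],[0.014,-0.0251,0.0038,0.04,-0.04,-0.4,0],[0,0,0,0,0,0,0]]]'; python3 -m crank '[[[0.0215,-0.0386,0.0058,0.045,-0.07,-0.62,0],[0.0215,-0.0386,0.0058,0.045,-0.07,-0.62,0],[0.0215,-0.0386,0.0058,0.045,-0.07,-0.62,0],[0.0215,-0.0386,0.0058,0.045,-0.07,-0.62,0],[0.0215,-0.0386,0.0058,0.045,-0.07,-0.62,0],[0.0215,-0.0386,0.0058,0.045,-0.07,-0.62,0],[0.0215,-0.0386,0.0058,0.045,-0.07,-0.62,0],[0.0215,-0.0386,0.0058,0.045,-0.07,-0.62,0],[0.0215,-0.0386,0.0058,0.045,-0.07,-0.62,0],[0,0,0,0,0,0,0]]]'; python3 -m crank '[[[0,0,0,0,0,0,0],[0,0,0,0,0,0,0],[0,0,0,0,0,0,0],[0,0,0,0,0,0,0],[0,0,0,0,0,0,0],[0,0,0,0,0,0,0]]]'
python3 - <<'E'
from kin import *
log()
im=bot.snapshot("scene");a=cv2.resize(im[150:310,220:420],None,fx=2,fy=2)
im=bot.snapshot("wrist");b=cv2.resize(im,(427,320))
cv2.imwrite("pics/s4.png",np.hstack([a,b[:,:400]])[:,:,::-1])
m=np.array([np.cos(BETA),np.sin(BETA),0]);f=lambda a,z,s=.02:pourpose(TH,BETA,PSI,np.radians(a),JAR-s*m+[0,0,z])
A=now();rows(A,f(60,.06),12);rows(f(60,.06),f(0,.13,.06),14)
E
```

```text
time: 11.78
tool_pos: [0.4666, 0.0047, 0.2088]
ee_rot: [-2.502, 0.706, -0.359]
wrist_force: [-1.4, -0.5, -2.2]
finger_gap: 0.0104
finger_force: 97.6
time: 12.62
tool_pos: [0.4826, -0.0228, 0.2259]
ee_rot: [-2.238, 0.893, -0.169]
wrist_force: [-0.3, 0.5, -1.5]
finger_gap: 0.0101
finger_force: 97.8
time: 13.45
tool_pos: [0.5099, -0.0698, 0.2373]
ee_rot: [-1.572, 1.063, 0.392]
wrist_force: [-0.0, 0.5, -2.3]
finger_gap: 0.0104
finger_force: 97.9
time: 13.95
tool_pos: [0.5098, -0.0695, 0.2383]
ee_rot: [-1.577, 1.062, 0.389]
wrist_force: [-0.2, -0.9, -2.0]
finger_gap: 0.0104
finger_force: 97.9
{'time': 13.95, 'q': [-0.542, 0.907, 1.385, 0.838, 2.218, 1.654], 'tool_pos': [0.51, -0.069, 0.238], 'ee_rot': [-1.577, 1.062, 0.389], 'wrist_force': [-0.2, -0.908, -2.003], 'finger_gap': 0.01, 'finger_force': 97.887}
12 x [-0.0302, 0.054, -0.0081] [-0.272, -0.031, 0.765] | mm/row 8.1 deg/row 3.58
14 x [-0.0361, 0.0648, -0.0097] [-0.439, -0.149, 0.639] | mm/row 7.9 deg/row 4.29
```

View pics/s4.png

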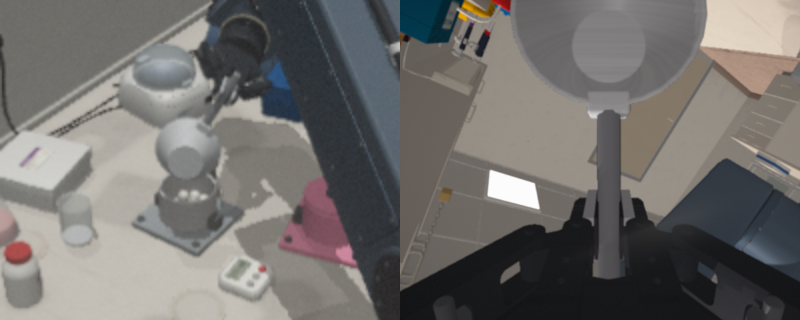

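The cup is empty, with a bare floor at (610,45) in the wrist view. White balls show in the jar at (190,193) in the scene view and none lie on the worktop. I'll untip the cup and return it to its spot.

```bash
python3 -m crank '[[[-0.0302,0.054,-0.0081,-0.27,-0.03,0.77,0],[-0.0302,0.054,-0.0081,-0.27,-0.03,0.77,0],[-0.0302,0.054,-0.0081,-0.27,-0.03,0.77,0],[-0.0302,0.054,-0.0081,-0.27,-0.03,0.77,0],[-0.0302,0.054,-0.0081,-0.27,-0.03,0.77,0],[-0.0302,0.054,-0.0081,-0.27,-0.03,0.77,0]]]'; python3 -m crank '[[[-0.0302,0.054,-0.0081,-0.27,-0.03,0.77,0],[-0.0302,0.054,-0.0081,-0.27,-0.03,0.77,0],[-0.0302,0.054,-0.0081,-0.27,-0.03,0.77,0],[-0.0302,0.054,-0.0081,-0.27,-0.03,0.77,0],[-0.0302,0.054,-0.0081,-0.27,-0.03,0.77,0],[-0.0302,0.054,-0.0081,-0.27,-0.03,0.77,0]]]'; python3 -m crank '[[[-0.0361,0.0648,-0.0097,-0.44,-0.15,0.64,0],[-0.0361,0.0648,-0.0097,-0.44,-0.15,0.64,0],[-0.0361,0.0648,-0.0097,-0.44,-0.15,0.64,0],[-0.0361,0.0648,-0.0097,-0.44,-0.15,0.64,0],[-0.0361,0.0648,-0.0097,-0.44,-0.15,0.64,0],[-0.0361,0.0648,-0.0097,-0.44,-0.15,0.64,0],[-0.0361,0.0648,-0.0097,-0.44,-0.15,0.64,0]]]';python3 -m crank '[[[-0.0361,0.0648,-0.0097,-0.44,-0.15,0.64,0],[-0.0361,0.0648,-0.0097,-0.44,-0.15,0.64,0],[-0.0361,0.0648,-0.0097,-0.44,-0.15,0.64,0],[-0.0361,0.0648,-0.0097,-0.44,-0.15,0.64,0],[-0.0361,0.0648,-0.0097,-0.44,-0.15,0.64,0],[-0.0361,0.0648,-0.0097,-0.44,-0.15,0.64,0],[-0.0361,0.0648,-0.0097,-0.44,-0.15,0.64,0],[0,0,0,0,0,0,0]]]'
python3 - <<'E'
from kin import *
log();C=[.5608,.1423,0.0]
rows(now(),cupgrip(C,YAW,.06),12);rows(cupgrip(C,YAW,.06),cupgrip(C,YAW,0),9)
E
```

```text
time: 14.55
tool_pos: [0.4853, -0.0279, 0.2457]
ee_rot: [-2.21, 0.907, -0.146]
wrist_force: [-0.5, 0.1, -0.5]
finger_gap: 0.0104
finger_force: 97.8
time: 15.05
tool_pos: [0.4612, 0.0132, 0.235]
ee_rot: [-2.574, 0.635, -0.403]
wrist_force: [-0.6, -0.3, -1.6]
finger_gap: 0.0098
finger_force: 97.8
time: 15.63
tool_pos: [0.4356, 0.0576, 0.2159]
ee_rot: [-2.884, 0.192, -0.532]
wrist_force: [-0.3, -0.7, -1.3]
finger_gap: 0.0101
finger_force: 97.8
time: 16.3
tool_pos: [0.4165, 0.0883, 0.1721]
ee_rot: [3.139, -0.262, -0.521]
wrist_force: [0.1, -0.6, -1.5]
finger_gap: 0.0103
finger_force: 97.8
{'time': 16.3, 'q': [0.209, 0.137, 2.134, -0.277, 0.693, 2.499], 'tool_pos': [0.417, 0.088, 0.172], 'ee_rot': [3.139, -0.262, -0.521], 'wrist_force': [0.073, -0.567, -1.477], 'finger_gap': 0.01, 'finger_force': 97.793}
12 x [0.0149, 0.0, -0.0548] [0.114, -0.397, 0.774] | mm/row 8.8 deg/row 3.25
9 x [0.0, 0.0, -0.0] [-0.173, 0.0, 0.644] | mm/row 6.7 deg/row 0.0
```

```bash
python3 -m crank '[[[0.0149,0,-0.0548,0.11,-0.4,0.77,0],[0.0149,0,-0.0548,0.11,-0.4,0.77,0],[0.0149,0,-0.0548,0.11,-0.4,0.77,0],[0.0149,0,-0.0548,0.11,-0.4,0.77,0],[0.0149,0,-0.0548,0.11,-0.4,0.77,0],[0.0149,0,-0.0548,0.11,-0.4,0.77,0]]]'; python3 -m crank '[[[0.0149,0,-0.0548,0.11,-0.4,0.77,0],[0.0149,0,-0.0548,0.11,-0.4,0.77,0],[0.0149,0,-0.0548,0.11,-0.4,0.77,0],[0.0149,0,-0.0548,0.11,-0.4,0.77,0],[0.0149,0,-0.0548,0.11,-0.4,0.77,0],[0.0149,0,-0.0548,0.11,-0.4,0.77,0],[0,0,0,0,0,0,0]]]'; python3 -m crank '[[[0,0,0,-0.17,0,0.64,0],[0,0,0,-0.17,0,0.64,0],[0,0,0,-0.17,0,0.64,0],[0,0,0,-0.17,0,0.64,0],[0,0,0,-0.17,0,0.64,0],[0,0,0,-0.17,0,0.64,0],[0,0,0,-0.17,0,0.64,0],[0,0,0,-0.12,0,0.44,0],[0,0,0,0,0,0,0]]]'
python3 - <<'E'
from kin import *
log();C=[.5608,.1423,0.0]
rows(now(),cupgrip(C,YAW,0),1)
E
```

```text
time: 16.8
tool_pos: [0.4447, 0.1026, 0.1305]
ee_rot: [-3.139, -0.261, -0.18]
wrist_force: [-0.4, 0.8, -1.6]
finger_gap: 0.0102
finger_force: 97.6
time: 17.38
tool_pos: [0.4637, 0.1258, 0.087]
ee_rot: [-3.137, -0.261, 0.16]
wrist_force: [-0.5, 0.7, -1.1]
finger_gap: 0.0104
finger_force: 97.7
time: 18.13
tool_pos: [0.463, 0.1262, 0.0357]
ee_rot: [-3.139, -0.261, 0.158]
wrist_force: [-0.5, 0.3, -1.3]
finger_gap: 0.01
finger_force: 97.7
{'time': 18.133, 'q': [0.169, 0.48, 2.137, 0.0, 0.264, 1.581], 'tool_pos': [0.463, 0.126, 0.036], 'ee_rot': [-3.139, -0.261, 0.158], 'wrist_force': [-0.538, 0.3, -1.262], 'finger_gap': 0.01, 'finger_force': 97.748}
1 x [-0.0024, 0.0006, -0.002] [-0.355, -0.024, 0.912] | mm/row 9.8 deg/row 0.18
```

```bash
python3 -m crank '[[[0,0,0,-0.05,0,0.2,0],[0,0,0,-0.05,0,0.2,0],[0,0,0,-0.05,0,0.2,0],[0,0,0,-0.03,0,0.12,0],[0,0,0,0,0,0,0],[0,0,0,0,0,0,0]]]'; python3 -m crank '[[[0,0,0,-0.03,0,0.1,0],[0,0,0,-0.03,0,0.1,0],[0,0,0,0,0,0,0],[0,0,0,0,0,0,0]]]'
```

```text
time: 18.63
tool_pos: [0.4637, 0.1263, 0.0293]
ee_rot: [-3.139, -0.263, 0.158]
wrist_force: [0.2, -0.5, -1.5]
finger_gap: 0.01
finger_force: 97.7
time: 18.97
tool_pos: [0.4637, 0.1263, 0.0272]
ee_rot: [-3.139, -0.263, 0.158]
wrist_force: [-0.8, 0.7, -0.5]
finger_gap: 0.0105
finger_force: 97.9
```

```bash
python3 -m crank '[[[0,0,0,-0.02,0,0.08,0],[0,0,0,0,0,0,0],[0,0,0,0,0,0,0]]]'; python3 -m crank '[[[0,0,0,-0.02,0,0.08,0],[0,0,0,0,0,0,0],[0,0,0,0,0,0,0]]]'
```

```text
time: 19.22
tool_pos: [0.4637, 0.1264, 0.0265]
ee_rot: [-3.139, -0.263, 0.158]
wrist_force: [-2.1, -0.8, 4.2]
finger_gap: 0.0101
finger_force: 98.5
time: 19.47
tool_pos: [0.4637, 0.1264, 0.0258]
ee_rot: [-3.139, -0.263, 0.158]
wrist_force: [-3.8, -0.2, 7.3]
finger_gap: 0.0103
finger_force: 99.1
```

```bash
python3 -m crank '[[[0,0,0,0,0,0,0],[0,0,0,0,0,0,0],[0,0,0,0,0,0,20],[0,0,0,0,0,0,30],[0,0,0,0,0,0,40],[0,0,0,0,0,0,50],[0,0,0,0,0,0,50],[0,0,0,0,0,0,50]]]' 20;  python3 -m crank '[[[0,0,0,0,0,-0.5,50],[0,0,0,0,0,-1.5,50],[0,0,0,0,0,-2.5,50],[0,0,0,0,0,-3,50],[0,0,0,0,0,-3,50],[0,0,0,0,0,-3,50],[0,0,0,0,0,-3,50],[0,0,0,0,0,-1.5,50],[0,0,0,0,0,0,50]]]'
python3 - <<'E'
from kin import *
log()
im=bot.snapshot("scene");a=cv2.resize(im[150:310,220:420],None,fx=2,fy=2)
im=bot.snapshot("wrist");b=cv2.resize(im,(427,320))
cv2.imwrite("pics/s5.png",np.hstack([a,b[:,:400]])[:,:,::-1])
E
```

```text
time: 20.13
tool_pos: [0.4636, 0.1264, 0.0255]
ee_rot: [-3.139, -0.263, 0.158]
wrist_force: [-0.0, 0.4, -0.1]
finger_gap: 0.043
finger_force: 0.0
time: 20.88
tool_pos: [0.4182, 0.1186, 0.2027]
ee_rot: [-3.139, -0.268, 0.158]
wrist_force: [0.2, 0.7, -0.4]
finger_gap: 0.043
finger_force: 0.0
{'time': 20.883, 'q': [0.169, 0.059, 2.13, 0.0, 0.684, 1.582], 'tool_pos': [0.418, 0.119, 0.203], 'ee_rot': [-3.139, -0.268, 0.158], 'wrist_force': [0.195, 0.733, -0.389], 'finger_gap': 0.043, 'finger_force': 0.0}
```

View pics/s5.png

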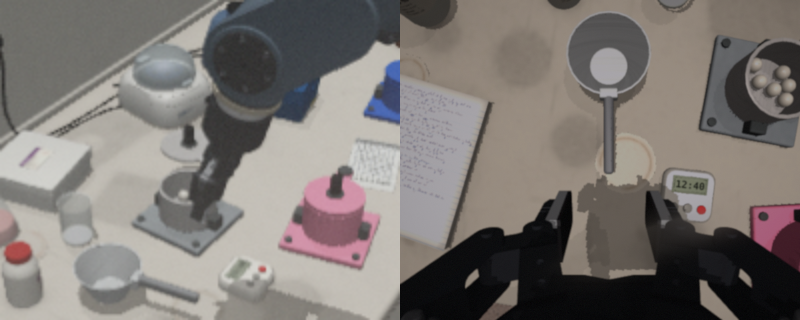

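The cup stands upright and empty, and the jar holds the six balls at (770,80) in the wrist half. Next is the lid: I'll check the cabinet height, then move above the knob.

```bash
cat >> kin.py <<'E'
PIV=np.array([.5576,-.1192,0]);KN=np.array([.615,-.1425,0])
def knobpose(phi,z,r=.062,piv=PIV):
    u=np.array([np.cos(phi),np.sin(phi),0]);return pose(piv+r*u+[0,0,z],tool(u,[0,0,-1]))
E
python3 - <<'E'
from kin import *
for z in(.3,.4,.5,.6,.7,.8):
  p=p2w("top",(375,219),z);print(z,p,w2p("scene",p))
v=KN-PIV;phi=np.arctan2(v[1],v[0]);print(phi)
v=JAR-PIV;print("closed phi",np.arctan2(v[1],v[0]))
T=knobpose(phi,.20);print(ik(T),margin(ik(T)),T[:3,3],fk(ik(T),PP,True)[1:3]);rows(now(),T,18)
T=knobpose(1.55,.09);print(ik(T))
E
```

```text
0.3 [ 0.6295 -0.2131  0.3   ] [323.6387 151.8326]
0.4 [ 0.6119 -0.2024  0.4   ] [326.9832 123.6538]
0.5 [ 0.5942 -0.1917  0.5   ] [330.6975  92.3703]
0.6 [ 0.5766 -0.181   0.6   ] [334.8338  57.5471]
0.7 [ 0.559  -0.1703  0.7   ] [339.4494  18.709 ]
0.8 [ 0.5414 -0.1596  0.8   ] [344.6031 -24.6292]
-0.38560225626339406
closed phi 1.5231350802032326
[-0.3014  0.5288  1.459   0.      1.1538  1.655 ] 1.0837598213296789 [ 0.615  -0.1425  0.2   ] (array([ 0.2486, -0.0286,  0.6794]), array([ 0.615 , -0.1425,  0.4649]))
18 x [-0.0041, -0.0143, 0.03] [1.244, 1.351, 0.153] | mm/row 18.4 deg/row 1.92
[-0.1849  0.5541  1.733   0.      0.8544 -0.1641]
```

```bash
python3 -m crank '[[[-0.0041,-0.0143,0.03,1.24,1.35,0.15,50],[-0.0041,-0.0143,0.03,1.24,1.35,0.15,50],[-0.0041,-0.0143,0.03,1.24,1.35,0.15,50],[-0.0041,-0.0143,0.03,1.24,1.35,0.15,50],[-0.0041,-0.0143,0.03,1.24,1.35,0.15,50],[-0.0041,-0.0143,0.03,1.24,1.35,0.15,50],[-0.0041,-0.0143,0.03,1.24,1.35,0.15,50],[-0.0041,-0.0143,0.03,1.24,1.35,0.15,50],[-0.0041,-0.0143,0.03,1.24,1.35,0.15,50]]]'; python3 -m crank '[[[-0.0041,-0.0143,0.03,1.24,1.35,0.15,50],[-0.0041,-0.0143,0.03,1.24,1.35,0.15,50],[-0.0041,-0.0143,0.03,1.24,1.35,0.15,50],[-0.0041,-0.0143,0.03,1.24,1.35,0.15,50],[-0.0041,-0.0143,0.03,1.24,1.35,0.15,50],[-0.0041,-0.0143,0.03,1.24,1.35,0.15,50],[-0.0041,-0.0143,0.03,1.24,1.35,0.15,50],[-0.0041,-0.0143,0.03,1.24,1.35,0.15,50],[-0.0041,-0.0143,0.03,1.24,1.35,0.15,50],[0,0,0,0,0,0,50]]]'
python3 - <<'E'
from kin import *
log();k=bot.calibration("wrist")
im=bot.snapshot("wrist");cv2.imwrite("pics/w6.png",im[:,:,::-1])
for n,p in(("knobtop",KN+[0,0,.113]),("knobbase",KN+[0,0,.08]),("pivot",PIV+[0,0,.08]),("jar",JAR)):print(n,w2p("wrist",p,k))
rows(now(),knobpose(-.3856,.09),8)
E
```

```text
time: 21.73
tool_pos: [0.5338, 0.0008, 0.2052]
ee_rot: [-3.122, -0.127, -0.117]
wrist_force: [-0.5, -0.3, -0.2]
finger_gap: 0.0426
finger_force: 0.0
time: 22.57
tool_pos: [0.6148, -0.1446, 0.1971]
ee_rot: [3.14, 0.005, -0.388]
wrist_force: [0.2, 0.3, -0.1]
finger_gap: 0.0426
finger_force: 0.0
{'time': 22.567, 'q': [-0.304, 0.535, 1.457, -0.001, 1.155, 1.655], 'tool_pos': [0.615, -0.145, 0.197], 'ee_rot': [3.14, 0.005, -0.388], 'wrist_force': [0.171, 0.29, -0.138], 'finger_gap': 0.043, 'finger_force': 0.0}
knobtop [309.8826 243.9538]
knobbase [310.1829 229.8078]
pivot [310.5307 312.4331]
jar [235.6366 330.4053]
8 x [0.0001, 0.0006, -0.0001] [0.01, -0.012, 1.341] | mm/row 13.4 deg/row 0.04
```

View pics/w6.png

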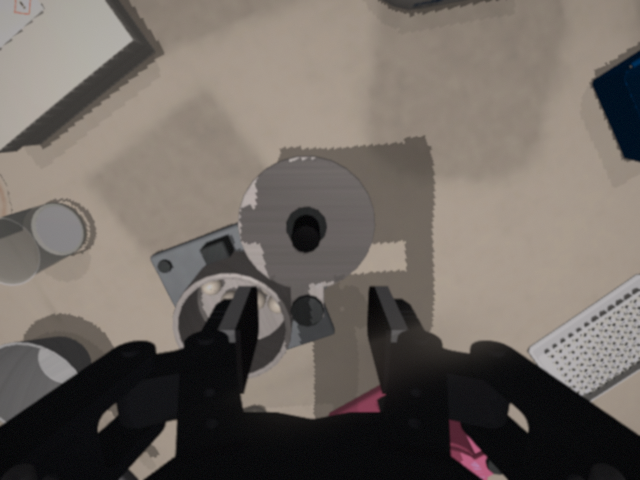

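The wrist view shows the knob top at (306,237), the post at (308,308), and the jar at (233,325) with balls inside. That is about 2 mm outward from the estimate, so I shift the pivot accordingly and descend around the knob.

```bash
sed -i 's/^PIV=.*;KN/PIV=np.array([.5597,-.1188,0]);KN/' kin.py
python3 - <<'E'
from kin import *
rows(now(),knobpose(-.3856,.09),8)
E
python3 -m crank '[[[0,0,0,0.03,-0.02,1.34,50],[0,0,0,0.03,-0.02,1.34,50],[0,0,0,0.03,-0.02,1.34,50],[0,0,0,0.03,-0.02,1.34,50],[0,0,0,0.03,-0.02,1.34,50],[0,0,0,0.03,-0.02,1.34,50],[0,0,0,0.03,-0.02,1.34,50],[0,0,0,0.03,-0.02,1.34,50],[0,0,0,0,0,0,50]]]'; python3 -m crank '[[[0,0,0,0,0,0,40],[0,0,0,0,0,0,35],[0,0,0,0,0,0,32],[0,0,0,0,0,0,32]]]' 20
python3 - <<'E'
from kin import *
log();f=lambda d:knobpose(np.radians(d),.09)
rows(now(),f(-12),3);rows(f(-12),f(80),28);rows(f(80),f(86),5)
E
```

```text
8 x [0.0001, 0.0006, -0.0001] [0.033, -0.027, 1.341] | mm/row 13.4 deg/row 0.04
time: 23.37
tool_pos: [0.6157, -0.1409, 0.0895]
ee_rot: [3.141, 0.006, -0.385]
wrist_force: [-0.4, -0.7, -0.9]
finger_gap: 0.0425
finger_force: 0.0
time: 23.7
tool_pos: [0.6175, -0.1416, 0.0936]
ee_rot: [3.142, 0.001, -0.385]
wrist_force: [-0.2, 0.9, -0.7]
finger_gap: 0.0272
finger_force: 0.0
{'time': 23.7, 'q': [-0.299, 0.658, 1.528, 0.0, 0.956, 1.657], 'tool_pos': [0.617, -0.142, 0.094], 'ee_rot': [3.142, 0.001, -0.385], 'wrist_force': [-0.247, 0.917, -0.683], 'finger_gap': 0.027, 'finger_force': 0.0}
3 x [-0.0, 0.0002, -0.0585] [-0.015, -0.345, 0.12] | mm/row 3.7 deg/row 3.35
28 x [0.0, 0.0, -0.0573] [-0.01, -0.355, 0.0] | mm/row 3.6 deg/row 3.29
5 x [0.0, 0.0, -0.0209] [-0.001, -0.13, 0.0] | mm/row 1.3 deg/row 1.2
```

```bash
python3 -m crank '[[[0,0,-0.0573,-0.01,-0.355,0.06,32],[0,0,-0.0573,-0.01,-0.355,0.06,30],[0,0,-0.0573,-0.01,-0.355,0,30],[0,0,-0.0573,-0.01,-0.355,0,30],[0,0,-0.0573,-0.01,-0.355,0,30],[0,0,-0.0573,-0.01,-0.355,0,30],[0,0,-0.0573,-0.01,-0.355,0,30],[0,0,-0.0573,-0.01,-0.355,0,30],[0,0,-0.0573,-0.01,-0.355,0,30],[0,0,-0.0573,-0.01,-0.355,0,30]]]'
python3 - <<'E'
from kin import *
log();f=lambda d:knobpose(np.radians(d),.09)
s=now();v=s[:3,3]-PIV;print("phi",np.degrees(np.arctan2(v[1],v[0])),np.hypot(*v[:2]));rows(s,f(78),20)
im=bot.snapshot("top");print([(round(d["p"],2),np.round(d["centre"],3).tolist()) for d in bot.recognise("top","lid_knob")])
E
```

```text
time: 24.53
tool_pos: [0.6209, -0.1067, 0.0922]
ee_rot: [-3.141, 0.0, 0.191]
wrist_force: [1.4, -1.2, -0.5]
finger_gap: 0.026
finger_force: 0.6
{'time': 24.533, 'q': [-0.244, 0.654, 1.539, -0.0, 0.949, 1.136], 'tool_pos': [0.621, -0.107, 0.092], 'ee_rot': [-3.141, 0.0, 0.191], 'wrist_force': [1.401, -1.248, -0.497], 'finger_gap': 0.026, 'finger_force': 0.648}
phi 11.155578535957474 0.062375511463965236
20 x [-0.0, 0.0, -0.0585] [-0.013, -0.363, 0.011] | mm/row 3.6 deg/row 3.35
[(0.84, [0.418, -0.575, 0.084]), (0.68, [0.357, -0.162, 0.085])]
```

Contact is light, with a finger force of 0.6 N and a small push on the wrist, so the lid is moving. Continuing along the arc.

```bash
python3 -m crank '[[[0,0,-0.0585,-0.01,-0.363,0,30],[0,0,-0.0585,-0.01,-0.363,0,30],[0,0,-0.0585,-0.01,-0.363,0,30],[0,0,-0.0585,-0.01,-0.363,0,30],[0,0,-0.0585,-0.01,-0.363,0,30],[0,0,-0.0585,-0.01,-0.363,0,30],[0,0,-0.0585,-0.01,-0.363,0,30],[0,0,-0.0585,-0.01,-0.363,0,30],[0,0,-0.0585,-0.01,-0.363,0,30],[0,0,-0.0585,-0.01,-0.363,0,30]]]';python3 -m crank '[[[0,0,-0.0585,-0.01,-0.363,0,30],[0,0,-0.0585,-0.01,-0.363,0,30],[0,0,-0.0585,-0.01,-0.363,0,30],[0,0,-0.0585,-0.01,-0.363,0,30],[0,0,-0.0585,-0.01,-0.363,0,30],[0,0,-0.0585,-0.01,-0.363,0,30],[0,0,-0.0585,-0.01,-0.363,0,30],[0,0,-0.0585,-0.01,-0.363,0,30],[0,0,-0.0585,-0.01,-0.363,0,30],[0,0,-0.0585,-0.01,-0.363,0,30]]]'
python3 - <<'E'
from kin import *
log();f=lambda d:knobpose(np.radians(d),.09)
s=now();v=s[:3,3]-PIV;print("phi",np.degrees(np.arctan2(v[1],v[0])),np.hypot(*v[:2]));rows(s,f(87),9)
E
```

```text
time: 25.47
tool_pos: [0.6041, -0.0751, 0.092]
ee_rot: [-3.141, 0.001, 0.774]
wrist_force: [-0.1, -1.5, 0.5]
finger_gap: 0.0252
finger_force: 0.5
time: 26.3
tool_pos: [0.5729, -0.0578, 0.0922]
ee_rot: [-3.141, -0.0, 1.359]
wrist_force: [1.2, -0.5, 0.3]
finger_gap: 0.0257
finger_force: 0.5
{'time': 26.3, 'q': [-0.181, 0.572, 1.693, 0.0, 0.877, 0.031], 'tool_pos': [0.573, -0.058, 0.092], 'ee_rot': [-3.141, -0.0, 1.359], 'wrist_force': [1.221, -0.501, 0.286], 'finger_gap': 0.026, 'finger_force': 0.528}
phi 77.78815776303931 0.062422988808277374
9 x [-0.0001, -0.0, -0.0178] [-0.006, -0.111, 0.024] | mm/row 1.1 deg/row 1.02
```

```bash
python3 -m crank '[[[0,0,-0.02,0,-0.13,0,30],[0,0,-0.02,0,-0.13,0,30],[0,0,-0.02,0,-0.13,0,30],[0,0,-0.02,0,-0.13,0,30],[0,0,-0.02,0,-0.13,0,30],[0,0,-0.02,0,-0.13,0,30],[0,0,-0.02,0,-0.13,0,30],[0,0,0,0,0,0,30]]]';python3 -m crank '[[[0,0,-0.02,0,-0.1,0,30],[0,0,0,0,-0.1,0,30],[0,0,0,0,0,0,30]]]';python3 -m crank '[[[0,0,0,0,-0.1,0,30],[0,0,0,0,-0.1,0,30],[0,0,0,0,0,0,30]]]'
```

```text
time: 26.97
tool_pos: [0.5634, -0.056, 0.0917]
ee_rot: [-3.139, -0.001, 1.5]
wrist_force: [-0.0, 0.2, 0.9]
finger_gap: 0.0256
finger_force: 0.0
time: 27.22
tool_pos: [0.5615, -0.0559, 0.0916]
ee_rot: [-3.139, -0.001, 1.518]
wrist_force: [-0.4, 0.6, 0.8]
finger_gap: 0.0258
finger_force: 0.1
time: 27.47
tool_pos: [0.5595, -0.0558, 0.0917]
ee_rot: [-3.139, -0.001, 1.518]
wrist_force: [0.7, -0.8, -0.4]
finger_gap: 0.0259
finger_force: 0.1
```

```bash
python3 -m crank '[[[0,0,0,0,-0.1,0,30],[0,0,0,0,-0.1,0,30],[0,0,0,0,0,0,30]]]';python3 -m crank '[[[0,0,0,0,-0.1,0,30],[0,0,0,0,0,0,30]]]';python3 -m crank '[[[0,0,0,0,-0.1,0,30],[0,0,0,0,0,0,30]]]'
python3 - <<'E'
from kin import *
log();k=bot.calibration("wrist");im=bot.snapshot("wrist");bot.snapshot("top");bot.snapshot("scene")
for c in("wrist","top","scene"):print(c,[(round(d["p"],2),np.round(d["centre"],3).tolist()) for d in bot.recognise(c,"lid_knob")])
cv2.imwrite("pics/w7.png",im[:,:,::-1])
for n,p in(("closed knobtop",JAR*[1,1,0]+[0.002,0.0004,.113]),("pivot",PIV+[0,0,.08])):print(n,w2p("wrist",p,k))
E
```

```text
time: 27.72
tool_pos: [0.5592, -0.0559, 0.0919]
ee_rot: [3.139, -0.0, 1.518]
wrist_force: [9.8, 1.2, -6.9]
finger_gap: 0.0258
finger_force: 5.0
time: 27.88
tool_pos: [0.5591, -0.0559, 0.0919]
ee_rot: [3.137, -0.0, 1.518]
wrist_force: [15.8, 1.6, -9.8]
finger_gap: 0.0255
finger_force: 7.6
time: 28.05
tool_pos: [0.5589, -0.0559, 0.092]
ee_rot: [3.135, -0.0, 1.518]
wrist_force: [20.2, 1.2, -14.9]
finger_gap: 0.0257
finger_force: 10.1
{'time': 28.05, 'q': [-0.183, 0.549, 1.737, 0.001, 0.85, -0.131], 'tool_pos': [0.559, -0.056, 0.092], 'ee_rot': [3.135, -0.0, 1.518], 'wrist_force': [20.239, 1.153, -14.924], 'finger_gap': 0.026, 'finger_force': 10.141}
wrist [(0.88, [0.56, -0.047, 0.081]), (0.43, [0.563, -0.033, 0.076])]
top [(0.67, [0.357, -0.155, 0.084]), (0.57, [0.415, -0.578, 0.083])]
scene [(0.93, [0.553, -0.049, 0.078]), (0.57, [0.353, -0.143, 0.079])]
closed knobtop [324.2716 338.8805]
pivot [321.6194 417.5822]
```

View pics/w7.png

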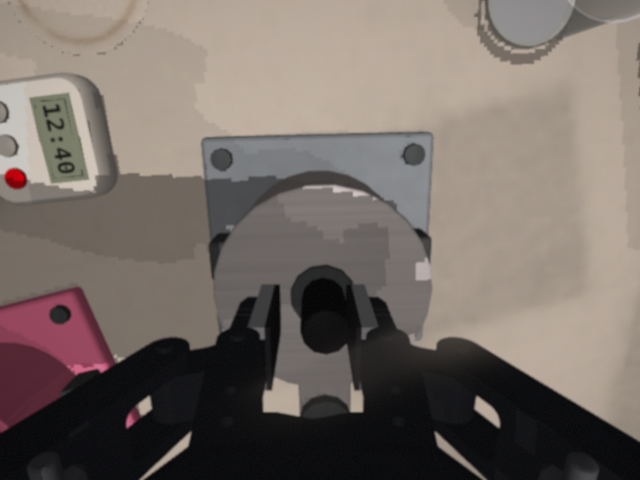

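The lid is against its stop: force climbed to 20 N without further travel. The disc is centred over the jar, with the knob at (325,320) and the base spanning columns 203–433. I'll back off mid-slack, open and lift away.

```bash
python3 -m crank '[[[0,0,0,0,0.2,0,30],[0,0,0,0,0.2,0,30],[0,0,0,0,0.3,0,30],[0,0,0,0,0,0,45],[0,0,0,0,0,0,50],[0,0,0,0,0,0,50]]]';python3 -m crank '[[[0,0,0,0,0,-1,50],[0,0,0,0,0,-2,50],[0,0,0,0,0,-3,50],[0,0,0,0,0,-3,50],[0,0,0,0,0,-3,50],[0,0,0,0,0,-2,50],[0,0,0,0,0,-1,50],[0,0,0,0,0,0,50]]]'
python3 - <<'E'
from kin import *
log();k=bot.calibration("wrist");im=bot.snapshot("wrist");b=bot.snapshot("scene")
cv2.imwrite("pics/f.png",np.hstack([cv2.resize(b[150:310,220:420],None,fx=2,fy=2),cv2.resize(im,(400,320))])[:,:,::-1])
for n,p in(("jar",JAR*[1,1,0]+[0.002,0.0004,.113]),("jarpx_lid",JAR+[.002,0,.01])):print(n,w2p("wrist",p,k)*[400/640,320/480]+[400,0])
E
```

```text
time: 28.85
tool_pos: [0.5624, -0.056, 0.0916]
ee_rot: [-3.139, -0.0, 1.518]
wrist_force: [-0.0, 0.3, -0.4]
finger_gap: 0.0426
finger_force: 0.0
time: 29.52
tool_pos: [0.5637, -0.0562, 0.2442]
ee_rot: [3.14, 0.0, 1.518]
wrist_force: [-0.1, 0.8, 0.6]
finger_gap: 0.0425
finger_force: 0.0
{'time': 29.517, 'q': [-0.182, 0.367, 1.595, 0.0, 1.178, -0.129], 'tool_pos': [0.564, -0.056, 0.244], 'ee_rot': [3.14, 0.0, 1.518], 'wrist_force': [-0.117, 0.788, 0.566], 'finger_gap': 0.042, 'finger_force': 0.0}
jar [594.5117 152.7553]
jarpx_lid [594.5811 146.224 ]
```

View pics/f.png

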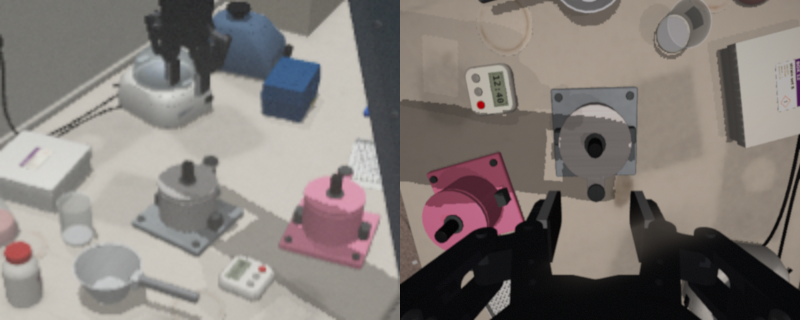

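The lid is centred over the jar with its knob at (595,146). The cup is upright at (105,275), and the bystanders are in place. Handing in.

```bash
python3 -c "from workcell import bot;print(bot.hand_in())"
```

```text
the job is handed in; nothing more can be done
None
```

All six balls are in the steel jar with none spilled, the empty cup is back upright on the worktop, the lid is pushed shut against its stop, nothing else was moved as far as the pictures show, and the job was handed in at about 30 s.

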